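Set out a marinade kit and a boiled-egg kit

ROBOT

A 7-joint arm with a two-finger parallel gripper is mounted at the origin on a cart in front of the work surface, level with it; the furniture and walls round the work are solid. World frame = base frame: x ahead of the robot, y to its left, z up, the work surface at z = 0. Lengths are in m, angles in degrees, forces in N, time in s.
With the tool pointing down it reaches from about 0.425 to 0.875 m from the base axis. Payload 4.7 kg.
Tool frame: the origin (TCP) lies between the finger pads; the fingertips stand 8 mm ahead of it and the grasp point (between the pads) lies 11 mm behind it; z points along the fingers, y is the line along which they close (so a half turn about z gives the same grasp; the last joint's range is limited). The gripper opens to 87 mm and grips with 3 to 60 N. Pads are 19 mm wide; open, the fingers measure 117 mm over their backs; the gripper's body (75 mm by 190 mm) begins 51 mm behind the grasp point.
Start: joints at [-65.197, 18.392, -4.016, 83.108, 1.295, 78.541, -3.26], TCP at [0.264, 0.594, 0.231] pointing down, gripper open.
Joint ranges: [-163.93, 163.93], [-17.29, 119.83], [-79.2, 71.16], [3.27, 140.29], [-89.18, 269.18], [5.43, 117.66], [-154.24, 154.24]. Speed limits (degrees/s): [147.25, 147.25, 180, 180, 180, 180, 180].

INTERFACE

Orientations are given as [roll, pitch, yaw] about the fixed x, y, z axes, in that order (R = Rz(yaw) Ry(pitch) Rx(roll)).
In Python, from cell import env, viewer gives the robot as it stands. The module is installed in compiled form; this text tells all that it offers.
- The arm moves only by the tool arm_command, never from a script. Its argument "series" is a list of rows, each a list of 2 entries, a list of its own where there are three numbers: the shift along the tool's x, y, z in mm, then the turn about the tool's z in rad. A call has exactly 5 rows; each row is the pose to reach, as a shift and turn from the pose commanded when the call began, along the tool's axes at that moment; what a row does not reach only later rows make up. A row lasts 1/10 s, in which the tool goes at most 50 mm and 8.59 degrees, less where a joint would pass 70% of its speed; a pose out of reach is approached as far as the arm can. A call with a gripper value outside its range is refused whole. "grip" is the gripper command: -1 is fully open, 1 is shut, values between are in proportion, set as the call begins (left out, the last holds). The fingers move at their own pace and stop on an object; "grip_force" is the grip in N (left out, the last holds). Time passes only in rows, so rows that repeat a pose let the fingers close, or fill a call up. It gives the time, the measured TCP pose, the force, the opening and the grip force at its end, in the units of the state.
- env.get_obs(): the state, without advancing time (a new reading comes with each control period).
- viewer.read_camera(name): name is "side" or "top" or "wrist"; returns (picture, depth): 480x640x3 uint8, blue, green, red; 480x640 float32, m along the optical axis (not along the pixel's ray), 0 where there is no reading.
- viewer.calibration(name): a dict with "K" (3x3 intrinsics, pixels), "T" (4x4, takes a point from camera to world coordinates); the wrist camera has in their place "hand_eye" (4x4, takes a point from camera to tool coordinates, whose origin is the TCP and whose axes are the flange's). Camera axes: x right, y up, looking along -z (the intrinsics and any distortion apply to the point x, -y, -z); pixel columns grow to the right and rows downward; lengths in m; the calibration is good to about 2 mm. The wrist camera is an equidistant fisheye: a pixel r from the principal point sees the ray r / f radians off the axis. A picture is of the moment at which its call begins: read the wrist's pose just before it. calibration takes no time and is no camera call.
- env.sign_off(): hands the job in; it is judged then, once.
The state is a dict: "time_s": time; "qpos": joint angles; "joint_velocities": joint speeds; "effort": joint torques, N m; "tool_pos": TCP position; "tool_rot": TCP orientation; "force": force on the tool from outside, world axes, zero at the start; "wrist_torque": the same for the moment, N m; "grip_width": finger opening in m; "grasp_force": force on a finger pad.
Only numpy, scipy, OpenCV 4.12 (cv2) and the standard library are available. Lean on these libraries where they do the work, as an engineer would, in place of code of your own. Each camera call takes 0.05 s, during which the arm holds its last target. There are 200 camera calls.

TASK

Make up two cooking kits from the things standing in the middle of the worktop, one thing to a bay. In the tray with three bays put, counting from the end with the handle, the garlic bulb, then the lemon, then the spice jar; in the tray with two bays put the kitchen timer next to the handle and the pepper pot in the other bay. Everything goes down on the floor of its bay, the timer, jar and pot upright and the garlic on its base as it stood; leave the onion and the yogurt tub where they stand.

Things in the scene. Friction and masses are not known exactly. Their poses are not given: they have to be found in the camera images.
- long_tray: fixed wooden tray for the marinade kit, 284 x 100 mm, three square bays in a row, each 84 x 84 mm inside; bay floor 5 mm, rims and dividers (8 mm thick) 14 mm above the worktop. Origin: centre of its underside; x along the row, z up. A low steel bow handle sticks out 22 mm at one short end, the -x end. Bay centres on the x axis at x = -92, 0 and +92 mm, the -92 mm bay being next to the handle
- short_tray: fixed wooden tray for the boiled-egg kit, 192 x 100 mm, two square bays in a row, each 84 x 84 mm inside; bay floor 5 mm, rims and dividers (8 mm thick) 14 mm above the worktop. Origin: centre of its underside; x along the row, z up. A low steel bow handle sticks out 22 mm at one short end, the -x end. Bay centres on the x axis at x = -46 and +46 mm, the -46 mm bay being next to the handle
- garlic: loose whole garlic bulb, off-white, 60 mm across and 59 mm high to its pointed tip; origin at the centre of its underside, z up. Widest at about 25 mm height; grip it 25 to 33 mm above its underside, any direction
- lemon_center (a point): centre of the loose yellow lemon, 71 mm long, 53 mm wide, 51 mm high, lying on its side; this point is about 25 mm above what it lies on. Its x axis is the lemon's length: grip across it, along its y axis, at this height or up to 5 mm higher
- spice_jar: loose round clear spice jar with a dark brown screw cap, 41 mm across, 105 mm high, standing; origin at the centre of its underside, z up. Grip it anywhere above 40 mm height, any direction
- timer: loose round kitchen timer, red base with white dial top, 63 mm across and 44 mm high, with a flat white bar (8 x 48 mm, 14 mm high, along y) standing on top, 58 mm high in all; origin at the centre of its underside, z up. The dial does not turn. Grip the round body (60 mm wide) 30 to 36 mm above its underside, any direction
- pepper_pot: loose plain black pepper pot, 42 mm across, 77 mm high, slightly waisted, standing; origin at the centre of its underside, z up. Grip it at about half its height, any direction
- onion: loose brown onion, 78 mm across, 85 mm high to its tip; bystander, not part of a kit; origin at the centre of its underside, z up
- yogurt_tub: loose white yogurt tub with foil lid, 72 mm across, 71 mm high; bystander, not part of a kit; origin at the centre of its underside, z up
Mind the look-alikes: they are no part of the job. What is shaped like the part that bears lemon_center but turquoise is not meant.

How it is judged:
By the outcome, as a careful person would: the job done as asked, in the order asked, and still so for the second after the job is handed in, with the robot touching nothing.
It also fails if it takes over 141 s, if anything falls off the work surface, if the arm or the gripper's body presses on something with over 40 N, if the wrist force passes 120 N, or if a joint passes its speed limit or range.

## Working session

There is one attempt and no reset: what is moved stays moved. The work goes in short steps, Python scripts to look and compute and a tool call to move; the robot and the scene stay as the last step left them, time stands still between calls to the robot, and variables do not carry over. Pictures are saved under pics/ and viewed, at most 14 in all, crops included, and the job is handed in when it is done.

Besides the shell and the picture viewer there is one more tool, called after "Call:" as a command line: name --argument value ..., lists and objects as JSON in quotes. arm_command: Moves the arm, as the interface text tells. Its arguments: {"type":"object","properties":{"series":{"type":"array"},"grip":{"type":"number"},"grip_force":{"type":"number"}},"required":["series"]}

```bash
mkdir -p pics; python3 - <<'E'
from cell import env, viewer
import cv2,numpy as np
o=env.get_obs();print({k:np.round(v,3).tolist() for k,v in o.items()})
for n in("top","side"):
    p,d=viewer.read_camera(n);cv2.imwrite(f"pics/{n}0.png",p);np.savez(f"{n}0.npz",p=p,d=d)
    print(n,{k:np.round(v,3).tolist() for k,v in viewer.calibration(n).items()})
print({k:np.round(v,4).tolist() if not isinstance(v,str) else v for k,v in viewer.calibration("wrist").items()})
E
```

```text
{'time_s': 0.0, 'qpos': [-65.196, 18.441, -4.016, 83.175, 1.297, 78.539, -3.261], 'joint_velocities': [-0.005, 0.031, -0.013, 0.141, -0.036, -0.07, -0.102], 'effort': [-0.001, -49.129, -0.405, -31.253, -0.064, 0.044, 0.0], 'tool_pos': [0.264, 0.593, 0.229], 'tool_rot': [-179.89, 0.008, 156.005], 'force': [0.52, -0.33, -0.967], 'wrist_torque': [0.026, -0.006, -0.005], 'grasp_force': 0.0, 'grip_width': 0.087}
top {'K': [[559.04, 0.0, 323.421], [0.0, 559.04, 246.862], [0.0, 0.0, 1.0]], 'T': [[0.026, 0.992, -0.126, 0.349], [-1.0, 0.026, -0.002, -0.048], [0.001, 0.126, 0.992, 1.434], [0.0, 0.0, 0.0, 1.0]]}
side {'K': [[617.337, 0.0, 318.065], [0.0, 617.337, 232.75], [0.0, 0.0, 1.0]], 'T': [[-0.991, -0.102, 0.082, 0.639], [0.13, -0.81, 0.572, 0.713], [0.009, 0.578, 0.816, 1.157], [0.0, 0.0, 0.0, 1.0]]}
{'K': [[371.6483, 0.0, 322.983], [0.0, 371.6483, 236.1285], [0.0, 0.0, 1.0]], 'hand_eye': [[0.0001, 0.9638, 0.2667, 0.0716], [1.0, -0.0003, 0.0008, -0.0], [0.0009, 0.2667, -0.9638, -0.1535], [0.0, 0.0, 0.0, 1.0]]}
```

View pics/top0.png

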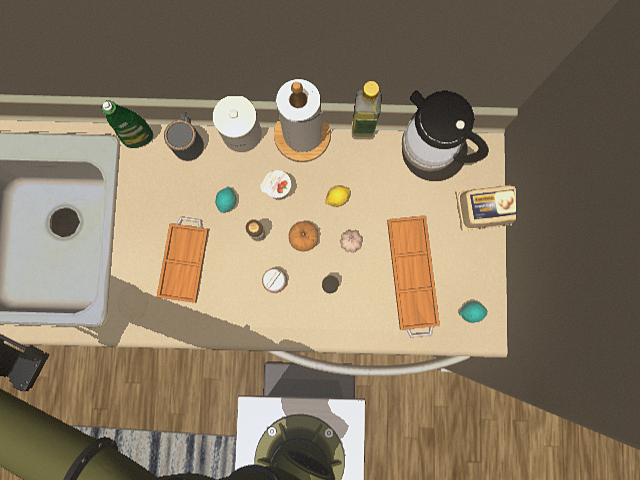

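View pics/side0.png

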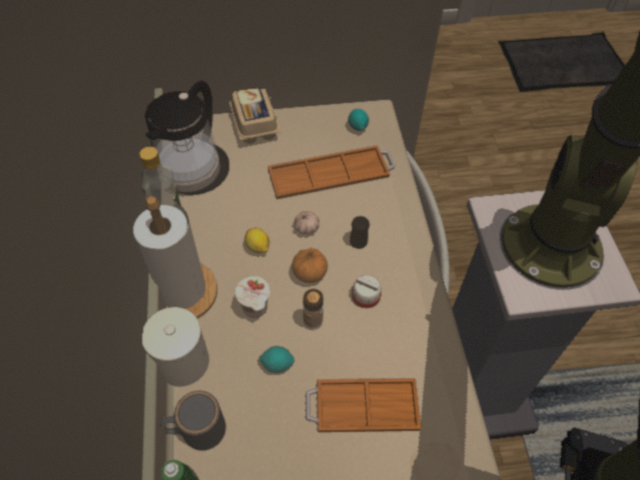

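Top view: garlic (351,240), lemon (338,196), jar (255,229), timer (274,280), pot (331,284), onion (304,236), tub (277,184). The long tray's handle is at (421,332), nearest the robot. The short tray's handle is at (190,222), on the far side.

```bash
cat > h.py <<'E'
import numpy as np,cv2
from cell import env,viewer
def cloud(n,p,d):
    c=viewer.calibration(n);K=c["K"];T=c["T"]
    v,u=np.mgrid[:480,:640]
    P=np.stack([(u-K[0,2])/K[0,0]*d,-(v-K[1,2])/K[1,1]*d,-d],-1)
    W=P@T[:3,:3].T+T[:3,3]; W[d<=0]=np.nan
    return W
E
python3 - <<'E'
from h import *
S={n:np.load(f"{n}0.npz") for n in("top","side")}
C={n:cloud(n,S[n]["p"],S[n]["d"]) for n in S}
obj=dict(garlic=(351,240),lemon=(338,196),jar=(255,229),timer=(274,280),pot=(331,284),onion=(304,236),tub=(277,184),fake=(226,200))
W=C["top"]
print("table",[np.round(W[r,c],4) for r,c in((260,240),(210,380),(300,330))], "side",[np.round(C["side"][r,c],4) for r,c in((340,350),(200,300))])
for k,(u,v) in obj.items():
    w0=np.nanmedian(W[v-2:v+3,u-2:u+3].reshape(-1,3),0)
    for n in C:
        P=C[n].reshape(-1,3);P=P[np.isfinite(P[:,0])]
        P=P[(np.hypot(*(P[:,:2]-w0[:2]).T)<.05)&(P[:,2]>.012)]
        lo,hi=np.percentile(P,[1,99],axis=0)
        r=cv2.minAreaRect((P[:,:2]*1000).astype(np.float32))
        print(k,n,len(P),"mid",np.round((lo+hi)/2*1000)[:2],"ext",np.round((hi-lo)*1000)[:2],"ztop",round(hi[2]*1000),"rect",np.round(r[0]),np.round(r[1]),round(r[2]))
for n in C:
    hsv=cv2.cvtColor(S[n]["p"],cv2.COLOR_BGR2HSV)
    m=cv2.inRange(hsv,(5,140,60),(18,255,255))
    m=m&((np.abs(C[n][...,2]-.009)<.015)*255).astype(np.uint8)
    k,l,st,_=cv2.connectedComponentsWithStats(cv2.morphologyEx(m,cv2.MORPH_CLOSE,np.ones((5,5))))
    for i in range(1,k):
        if st[i,4]>1500:
            P=C[n][(l==i)];P=P[np.isfinite(P[:,0])];r=cv2.minAreaRect((P[:,:2]*1000).astype(np.float32))
            print(n,"tray",np.round(r[0],1),np.round(r[1]),r[2],np.round(cv2.boxPoints(r)).tolist())
E
```

```text
table [array([ 0.4925,  0.1701, -0.0041]), array([ 0.6342, -0.1904, -0.0072]), array([ 0.3956, -0.0651, -0.003 ])] side [array([ 0.4923,  0.1751, -0.0018]), array([ 0.5526, -0.1984,  0.001 ])]
garlic top 385 mid [ 546. -114.] ext [53. 51.] ztop 56 rect [ 547. -114.] [56. 55.] 83
garlic side 472 mid [ 546. -110.] ext [53. 49.] ztop 57 rect [ 546. -111.] [55. 55.] 83
lemon top 404 mid [662. -77.] ext [51. 58.] ztop 55 rect [662. -77.] [59. 53.] 88
lemon side 504 mid [662. -72.] ext [51. 52.] ztop 55 rect [663. -73.] [52. 58.] 73
jar top 320 mid [562. 124.] ext [39. 38.] ztop 110 rect [562. 124.] [41. 38.] 4
jar side 736 mid [563. 127.] ext [39. 39.] ztop 110 rect [563. 127.] [40. 42.] 27
timer top 484 mid [442.  77.] ext [57. 57.] ztop 60 rect [442.  77.] [60. 61.] 65
timer side 739 mid [443.  82.] ext [58. 55.] ztop 61 rect [442.  81.] [60. 59.] 33
pot top 237 mid [434. -63.] ext [39. 39.] ztop 81 rect [434. -63.] [39. 38.] 46
pot side 496 mid [435. -60.] ext [39. 37.] ztop 80 rect [435. -61.] [41. 41.] 87
onion top 716 mid [554.   7.] ext [72. 70.] ztop 79 rect [554.   6.] [75. 73.] 
[... 194 characters left out ...]
 ext [65. 73.] ztop 76 rect [679.  77.] [72. 71.] 60
fake top 403 mid [645. 208.] ext [63. 47.] ztop 54 rect [645. 210.] [57. 56.] 33
fake side 698 mid [645. 213.] ext [64. 46.] ztop 55 rect [644. 212.] [57. 55.] 32
top tray [ 473.  -274.1] [282. 101.] 7.357734203338623 [[327.0, -242.0], [340.0, -342.0], [619.0, -306.0], [606.0, -206.0]]
top tray [481.4 315.8] [102. 190.] 83.7833251953125 [[381.0, 276.0], [570.0, 255.0], [581.0, 356.0], [392.0, 377.0]]
side tray [ 473.7 -272.7] [281. 104.] 7.193375110626221 [[328.0, -239.0], [341.0, -342.0], [620.0, -307.0], [607.0, -204.0]]
side tray [482.5 317. ] [100. 190.] 83.87503051757812 [[383.0, 277.0], [571.0, 257.0], [582.0, 357.0], [393.0, 377.0]]
```

```bash
cat >> h.py <<'E'
def go(x,y,z,yaw):
    """print shift (mm, tool axes) and turn (rad) from the measured pose to a tool-down target in mm/deg"""
    o=env.get_obs();p=np.array(o["tool_pos"])*1000;t=o["tool_rot"][2];a=np.deg2rad(t)
    d=np.array([x,y,z])-p;c,s=np.cos(a),np.sin(a)
    dy=(yaw-t+90)%180-90
    print("shift",np.round([c*d[0]+s*d[1],s*d[0]-c*d[1],-d[2]],1),"turn",round(-np.deg2rad(dy),3),
     "now",np.round(p,1),np.round(o["tool_rot"],1),"q7",round(o["qpos"][6]),"t",round(o["time_s"],1),"w",round(o["grip_width"]*1000,1))
E
python3 - <<'E'
from h import *
for n in("top","side"):
    s=np.load(n+"0.npz");W=cloud(n,s["p"],s["d"]);h=cv2.cvtColor(s["p"],cv2.COLOR_BGR2HSV)
    m=(cv2.inRange(h,(20,120,60),(35,255,255))>0)&(np.hypot(W[...,0]-.662,W[...,1]+.075)<.06)
    P=W[m][:,:2]*1000;r=cv2.minAreaRect(P.astype(np.float32));e,v=np.linalg.eigh(np.cov(P.T))
    print(n,len(P),np.round(r[0]),np.round(r[1]),round(r[2]),"axis yaw",round(np.degrees(np.arctan2(v[1,1],v[0,1]))),np.round(e))
go(546,-112,140,90)
E
```

```text
top 392 [661. -77.] [49. 59.] 1 axis yaw 116 [146. 258.]
side 462 [663. -73.] [51. 54.] 71 axis yaw 137 [137. 209.]
shift [-544.3 -529.8   89.6] turn 1.152 now [264.2 593.4 229.6] [-179.9    0.   156. ] q7 -3 t 0.1 w 86.8
```

Call:
arm_command --series '[[[-27,-26,4],0],[[-54,-53,9],0],[[-81,-79,13],0],[[-108,-106,17],0],[[-136,-132,22],0]]' --grip -1

```text
time_s: 0.6
tool_pos: [0.3351, 0.4163, 0.2081]
tool_rot: [-180.0, -0.0, 156.0]
force: [-0.0, 0.2, 0.7]
grip_width: 0.0866
grasp_force: 0.0
```

Call:
arm_command --series '[[[-27,-26,4],0],[[-54,-53,9],0],[[-81,-79,13],0],[[-108,-106,17],0],[[-136,-132,22],0]]'

```text
time_s: 1.1
tool_pos: [0.4056, 0.2404, 0.1862]
tool_rot: [-180.0, -0.0, 156.0]
force: [1.4, 0.2, 0.7]
grip_width: 0.0872
grasp_force: 0.0
```

Call:
arm_command --series '[[[-27,-26,4],0],[[-54,-53,9],0],[[-81,-79,13],0],[[-108,-106,17],0],[[-136,-132,22],0]]'

```text
time_s: 1.6
tool_pos: [0.4761, 0.0646, 0.1643]
tool_rot: [180.0, -0.0, 156.0]
force: [0.3, 0.1, -0.4]
grip_width: 0.0872
grasp_force: 0.0
```

Call:
arm_command --series '[[[-27,-26,0],0],[[-54,-53,0],0],[[-81,-79,0],0],[[-108,-106,0],0],[[-136,-132,0],0]]'

```text
time_s: 2.1
tool_pos: [0.5467, -0.1111, 0.1643]
tool_rot: [180.0, -0.0, 156.0]
force: [0.5, 0.3, 0.5]
grip_width: 0.0874
grasp_force: 0.0
```

Call:
arm_command --series '[[[0,0,0],0.14],[[0,0,0],0.28],[[0,0,0],0.42],[[0,0,0],0.56],[[0,0,0],0.7]]'

```text
time_s: 2.6
tool_pos: [0.5463, -0.1097, 0.1641]
tool_rot: [-180.0, -0.0, 115.6]
force: [0.4, -0.8, -0.9]
grip_width: 0.0872
grasp_force: 0.0
```

Call:
arm_command --series '[[[0,0,0],0.12],[[0,0,0],0.24],[[0,0,0],0.36],[[0,0,0],0.452],[[0,0,0],0.452]]'

```text
time_s: 3.1
tool_pos: [0.5463, -0.1096, 0.1642]
tool_rot: [-180.0, -0.0, 90.0]
force: [0.8, 0.3, 0.1]
grip_width: 0.0873
grasp_force: 0.0
```

```bash
cat >> h.py <<'E'
from scipy.spatial.transform import Rotation as Ro
def wrist(name=None):
    """wrist picture, depth and world cloud"""
    o=env.get_obs();R=Ro.from_euler("xyz",o["tool_rot"],degrees=True).as_matrix();t=np.array(o["tool_pos"])
    p,d=viewer.read_camera("wrist");c=viewer.calibration("wrist");K=c["K"];H=c["hand_eye"]
    v,u=np.mgrid[:480,:640];x=(u-K[0,2])/K[0,0];y=(v-K[1,2])/K[1,1];r=np.hypot(x,y)+1e-9
    s=np.tan(np.minimum(r,1.5))/r
    P=np.stack([x*s*d,-y*s*d,-d],-1)@H[:3,:3].T+H[:3,3];W=P@R.T+t;W[d<=0]=np.nan
    if name: cv2.imwrite(f"pics/{name}.png",p)
    return p,d,W
def fit(W,x,y,zlo,zhi,r=50,mask=None):
    """points (mm) near x,y between two heights: extents, rectangle, axis"""
    P=W[np.isfinite(W[...,0])]*1000 if mask is None else W[mask&np.isfinite(W[...,0])]*1000
    P=P[(np.hypot(P[:,0]-x,P[:,1]-y)<r)&(P[:,2]>zlo)&(P[:,2]<zhi)]
    lo,hi=np.percentile(P,[1,99],axis=0);e,v=np.linalg.eigh(np.cov(P[:,:2].T))
    q=cv2.minAreaRect(P[:,:2].astype(np.float32))
    print(len(P),"mid",np.round((lo+hi)/2,1),"ext",np.round(hi-lo,1),"rect",np.round(q[0],1),np.round(q[1],1),round(q[2]),"axis",round(np.degrees(np.arctan2(v[1,1],v[0,1]))),np.round(e))
E
python3 - <<'E'
from h import *
p,d,W=wrist("w1")
h=cv2.cvtColor(p,cv2.COLOR_BGR2HSV);m=cv2.inRange(h,(20,120,60),(35,255,255))>0
print("table z",np.nanmedian(W[(W[...,0]>.45)&(W[...,0]<.62)&(W[...,1]<-.15)&(W[...,1]>-.2)][:,2]))
for nm,a in dict(garlic=(546,-112,18,70,45),onion=(554,9,20,90,55),pot=(434,-62,20,90,40)).items():print(nm);fit(W,*a)
print("lemon");fit(W,662,-75,5,70,60,m)
go(546,-112,19,90)
E
```

```text
table z -0.0005746733540707566
garlic
3673 mid [ 547.1 -113.7   38.9] ext [52.5 50.6 33.1] rect [ 547.2 -114.5] [55.9 56.5] 85 axis -176 [170. 191.]
onion
7880 mid [554.7   4.4  58.8] ext [69.7 67.7 44.6] rect [555.   5.] [74.8 76.3] 44 axis 164 [314. 329.]
pot
3190 mid [436.  -64.2  48.9] ext [37.4 37.3 55.3] rect [435.1 -64.4] [39.4 41. ] 83 axis -165 [102. 109.]
lemon
3550 mid [658.7 -77.5  37.6] ext [46.3 55.9 26.6] rect [660.7 -78.1] [55.  53.3] 74 axis 115 [137. 226.]
shift [ -2.4  -0.4 145.3] turn 0.002 now [ 546.4 -109.6  164.3] [-180.    -0.    90.1] q7 15 t 3.1 w 87.2
```

View pics/w1.png

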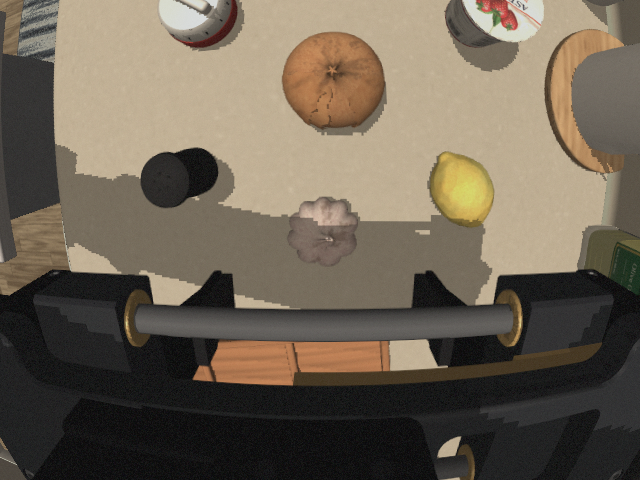

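The wrist view shows the garlic centred at (323,232), the lemon at (460,188) running upper-left to lower-right, the pot at (165,180) and the onion at (333,80). I'm going down on the garlic.

Call:
arm_command --series '[[[-4,0,35],0],[[-4,0,70],0],[[-4,0,105],0],[[-4,0,130],0],[[-4,0,143],0]]'

```text
time_s: 3.65
tool_pos: [0.5449, -0.1134, 0.0191]
tool_rot: [-179.8, -0.0, 90.1]
force: [-0.1, -0.9, -0.0]
grip_width: 0.0871
grasp_force: 0.0
```

Call:
arm_command --series '[[[0,0,0],0],[[0,0,0],0],[[0,0,0],0],[[0,0,0],0],[[0,0,0],0]]' --grip 1 --grip_force 15

```text
time_s: 4.15
tool_pos: [0.5473, -0.1137, 0.0226]
tool_rot: [179.9, -0.0, 90.0]
force: [-0.0, 0.7, 4.5]
grip_width: 0.055
grasp_force: 15.5
```

Call:
arm_command --series '[[[0,0,0],0],[[0,0,0],0],[[0,0,0],0],[[0,0,0],0],[[0,0,0],0]]'

```text
time_s: 4.65
tool_pos: [0.5473, -0.1137, 0.0225]
tool_rot: [179.9, -0.0, 90.0]
force: [-1.3, 1.3, 6.2]
grip_width: 0.0552
grasp_force: 15.0
```

Call:
arm_command --series '[[[0,0,-10],0],[[0,0,-30],0],[[0,0,-50],0],[[0,0,-70],0],[[0,0,-80],0]]'

```text
time_s: 5.15
tool_pos: [0.5475, -0.114, 0.1036]
tool_rot: [179.8, -0.0, 90.0]
force: [0.4, -0.1, 0.7]
grip_width: 0.0552
grasp_force: 15.0
```

Call:
arm_command --series '[[[-12,-12,0],0],[[-30,-29,0],0],[[-50,-48,0],0],[[-70,-67,0],0],[[-90,-87,0],0]]'

```text
time_s: 5.65
tool_pos: [0.4558, -0.2058, 0.1001]
tool_rot: [-179.8, -0.0, 89.9]
force: [0.4, 0.1, 0.3]
grip_width: 0.055
grasp_force: 15.0
```

Call:
arm_command --series '[[[-20,-19,0],0],[[-40,-38,0],0],[[-60,-57,0],0],[[-73,-71,0],0],[[-81,-78,0],0]]'

```text
time_s: 6.15
tool_pos: [0.3774, -0.2864, 0.1002]
tool_rot: [-179.9, -0.1, 89.7]
force: [1.1, 0.6, -0.4]
grip_width: 0.0551
grasp_force: 15.0
```

```bash
python3 - <<'E'
from h import *
p,d,W=wrist("w2")
h=cv2.cvtColor(p,cv2.COLOR_BGR2HSV);m=cv2.inRange(h,(5,120,40),(18,255,255))>0
P=W[m&(np.abs(W[...,2]-.008)<.012)]*1000
P=P[(P[:,1]<-190)&(P[:,0]>300)];r=cv2.minAreaRect(P[:,:2].astype(np.float32));print(np.round(cv2.boxPoints(r)).tolist(),np.round(r[1]))
go(382,-285,28,90)
E
```

```text
[[327.0, -244.0], [339.0, -343.0], [620.0, -307.0], [608.0, -208.0]] [283. 100.]
shift [ 2.2  4.7 72.5] turn -0.005 now [ 377.3 -287.2  100.5] [-1.799e+02 -1.000e-01  8.970e+01] q7 37 t 6.2 w 55.3
```

View pics/w2.png

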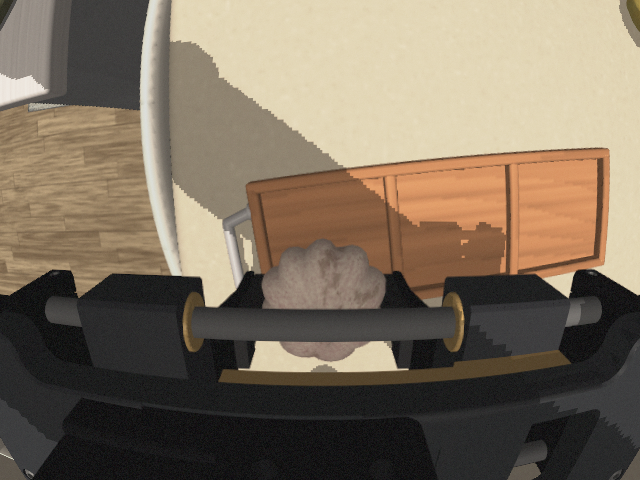

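The wrist view shows the garlic held at (323,300) and the long tray's bays below it, with the handle at (240,230).

Call:
arm_command --series '[[[0,5,20],0],[[0,5,40],0],[[0,5,55],0],[[0,5,65],0],[[0,5,72],0]]'

```text
time_s: 6.7
tool_pos: [0.3861, -0.2843, 0.0285]
tool_rot: [-179.9, -0.0, 90.0]
force: [0.4, 0.4, -0.2]
grip_width: 0.0548
grasp_force: 15.0
```

Call:
arm_command --series '[[[0,0,0],0],[[0,0,0],0],[[0,0,0],0],[[0,0,0],0],[[0,0,0],0]]'

```text
time_s: 7.2
tool_pos: [0.387, -0.2849, 0.03]
tool_rot: [179.9, 0.0, 90.0]
force: [-0.6, 0.0, -0.5]
grip_width: 0.0551
grasp_force: 15.0
```

Call:
arm_command --series '[[[-1,-4,1],0],[[-1,-4,2],0],[[-1,-4,2],0],[[-1,-4,2],0],[[-1,-4,2],0]]'

```text
time_s: 7.7
tool_pos: [0.382, -0.2859, 0.0276]
tool_rot: [-179.9, -0.0, 90.0]
force: [-4.0, -0.1, 5.9]
grip_width: 0.0551
grasp_force: 15.0
```

Call:
arm_command --series '[[[0,0,0],0],[[0,0,0],0],[[0,0,0],0],[[0,0,0],0],[[0,0,0],0]]' --grip -1

```text
time_s: 8.2
tool_pos: [0.3829, -0.2857, 0.0275]
tool_rot: [180.0, 0.0, 90.0]
force: [-0.8, 0.2, 0.4]
grip_width: 0.0841
grasp_force: 0.0
```

Call:
arm_command --series '[[[0,0,-15],0],[[0,0,-40],0],[[0,0,-80],0],[[0,0,-110],0],[[0,0,-130],0]]'

```text
time_s: 8.7
tool_pos: [0.3835, -0.2863, 0.1599]
tool_rot: [179.8, 0.0, 90.0]
force: [0.6, 0.2, 0.2]
grip_width: 0.0872
grasp_force: 0.0
```

```bash
python3 - <<'E'
from h import *
go(660,-76,140,30)
E
```

```text
shift [210.4 276.5  19.9] turn 1.047 now [ 383.5 -286.3  159.9] [179.8   0.   90. ] q7 33 t 8.7 w 87.2
```

Call:
arm_command --series '[[[15,20,0],0],[[36,48,0],0],[[60,79,0],0],[[84,110,0],0],[[105,138,0],0]]'

```text
time_s: 9.2
tool_pos: [0.5223, -0.178, 0.1565]
tool_rot: [-180.0, -0.0, 90.1]
force: [0.8, -0.5, -0.2]
grip_width: 0.0866
grasp_force: 0.0
```

Call:
arm_command --series '[[[24,31,0],0],[[48,63,0],0],[[72,95,0],0],[[92,120,0],0],[[105,138,0],0]]'

```text
time_s: 9.7
tool_pos: [0.6603, -0.0715, 0.1555]
tool_rot: [-179.9, -0.1, 90.2]
force: [0.5, 1.2, 0.9]
grip_width: 0.0868
grasp_force: 0.0
```

Call:
arm_command --series '[[[0,0,0],-0.14],[[0,0,0],-0.28],[[0,0,0],-0.42],[[0,0,0],-0.49],[[0,0,0],-0.49]]'

```text
time_s: 10.2
tool_pos: [0.6585, -0.0747, 0.1561]
tool_rot: [-179.9, -0.1, 118.1]
force: [0.2, -0.2, -0.5]
grip_width: 0.0869
grasp_force: 0.0
```

```bash
python3 - <<'E'
from h import *
p,d,W=wrist("w3")
h=cv2.cvtColor(p,cv2.COLOR_BGR2HSV);m=cv2.inRange(h,(20,110,30),(38,255,255))>0
for z in (5,20,30):fit(W,660,-77,z,70,60,m)
go(660,-76,20,118)
E
```

```text
4051 mid [661.5 -76.8  38.7] ext [49.1 55.4 24.4] rect [662.7 -77.9] [53.9 56.3] 73 axis 122 [147. 229.]
4051 mid [661.5 -76.8  38.7] ext [49.1 55.4 24.4] rect [662.7 -77.9] [53.9 56.3] 73 axis 122 [147. 229.]
3841 mid [661.8 -77.8  40.8] ext [48.4 53.5 20.3] rect [662.4 -78.1] [53.1 54.5] 73 axis 122 [147. 208.]
shift [ -1.8   0.7 136.3] turn 0.0 now [658.5 -74.8 156.3] [-1.799e+02 -1.000e-01  1.180e+02] q7 42 t 10.2 w 87.8
```

View pics/w3.png

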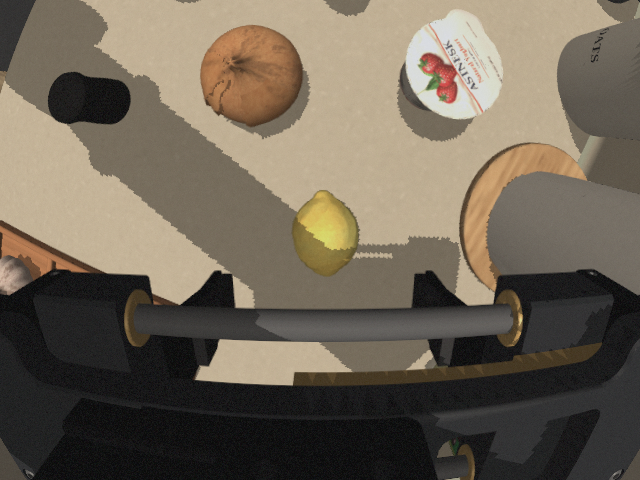

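Lemon at (325,233), its length nearly upright in the picture, as wanted. Paper-towel stand at (530,230); I check its clearance to the gripper body.

```bash
python3 - <<'E'
from h import *
a=np.deg2rad(121);ax=np.array([np.cos(a),np.sin(a)]);ay=np.array([np.sin(a),-np.cos(a)])
for n in("top","side"):
    s=np.load(n+"0.npz");W=cloud(n,s["p"],s["d"])*1000
    P=W[np.isfinite(W[...,0])];P=P[(P[:,2]>75)&(P[:,2]<400)&(P[:,0]>450)];q=P[:,:2]-[661.5,-77]
    X=q@ax;Y=q@ay
    k=(abs(X)<75)&(abs(Y)<200);print(n,k.sum(),"Y min+",Y[k&(Y>0)].min() if (k&(Y>0)).any() else None,"Y-",Y[k&(Y<0)].max() if (k&(Y<0)).any() else None)
go(661,-77,18,121)
E
```

```text
top 1929 Y min+ 139.55955843401304 Y- None
side 2223 Y min+ 140.85958858516713 Y- None
shift [ -3.1   1.1 138.3] turn -0.052 now [658.5 -74.8 156.3] [-1.799e+02 -1.000e-01  1.180e+02] q7 42 t 10.2 w 87.8
```

Call:
arm_command --series '[[[-3,2,35],-0.05],[[-3,2,70],-0.05],[[-3,2,105],-0.05],[[-3,2,127],-0.05],[[-3,2,137],-0.05]]'

```text
time_s: 10.75
tool_pos: [0.6598, -0.0766, 0.0171]
tool_rot: [-179.8, -0.2, 120.9]
force: [-1.3, 0.1, -0.1]
grip_width: 0.0866
grasp_force: 0.0
```

Call:
arm_command --series '[[[0,0,0],0],[[0,0,0],0],[[0,0,0],0],[[0,0,0],0],[[0,0,0],0]]' --grip 1 --grip_force 15

```text
time_s: 11.25
tool_pos: [0.6625, -0.0775, 0.0217]
tool_rot: [179.9, 0.0, 120.9]
force: [0.3, 0.1, -0.2]
grip_width: 0.055
grasp_force: 0.0
```

Call:
arm_command --series '[[[0,0,0],0],[[0,0,0],0],[[0,0,0],0],[[0,0,0],0],[[0,0,0],0]]'

```text
time_s: 11.75
tool_pos: [0.6624, -0.0774, 0.0214]
tool_rot: [179.9, 0.0, 120.9]
force: [-1.0, 0.1, 5.7]
grip_width: 0.0511
grasp_force: 15.0
```

Call:
arm_command --series '[[[0,0,-10],0],[[0,0,-30],0],[[0,0,-55],0],[[0,0,-80],0],[[0,0,-95],0]]'

```text
time_s: 12.25
tool_pos: [0.6624, -0.0777, 0.1177]
tool_rot: [179.9, 0.1, 120.9]
force: [0.3, -0.3, -0.5]
grip_width: 0.0509
grasp_force: 15.0
```

```bash
python3 - <<'E'
from h import *
go(473.5,-275.5,114,127)
E
```

```text
shift [ -72.5 -263.7    3.7] turn -0.106 now [662.4 -77.7 117.7] [1.799e+02 1.000e-01 1.209e+02] q7 46 t 12.2 w 50.9
```

Call:
arm_command --series '[[[-3,-12,0],0],[[-9,-35,0],0],[[-18,-66,0],0],[[-27,-100,0],0],[[-36,-132,0],0]]'

```text
time_s: 12.75
tool_pos: [0.564, -0.1776, 0.1138]
tool_rot: [-179.8, -0.1, 120.9]
force: [0.6, -1.2, -1.2]
grip_width: 0.0507
grasp_force: 15.0
```

Call:
arm_command --series '[[[-9,-34,0],0],[[-18,-66,0],0],[[-27,-98,0],0],[[-33,-120,0],0],[[-36,-131,0],0]]'

```text
time_s: 13.25
tool_pos: [0.4696, -0.2764, 0.1143]
tool_rot: [-179.9, -0.1, 120.7]
force: [0.0, -0.9, -0.7]
grip_width: 0.051
grasp_force: 15.0
```

Call:
arm_command --series '[[[0,0,0],-0.1],[[0,0,0],-0.2],[[0,0,0],-0.3],[[0,0,0],-0.33],[[0,0,0],-0.33]]'

```text
time_s: 13.75
tool_pos: [0.473, -0.2739, 0.1149]
tool_rot: [-180.0, -0.1, 139.8]
force: [0.3, 1.5, -0.1]
grip_width: 0.0506
grasp_force: 15.0
```

```bash
python3 - <<'E'
from h import *
go(473.5,-275.5,28,140)
E
```

```text
shift [-1.4 -0.9 86.9] turn -0.003 now [ 473.  -273.9  114.9] [-1.800e+02 -1.000e-01  1.398e+02] q7 84 t 13.8 w 50.6
```

Call:
arm_command --series '[[[-1,-1,20],0],[[-1,-1,45],0],[[-1,-1,65],0],[[-1,-1,80],0],[[-1,-1,87],0]]'

```text
time_s: 14.25
tool_pos: [0.4726, -0.2752, 0.0269]
tool_rot: [-179.9, -0.1, 139.8]
force: [-1.1, -0.3, -0.7]
grip_width: 0.0505
grasp_force: 15.0
```

Call:
arm_command --series '[[[0,0,0],0],[[0,0,0],0],[[0,0,0],0],[[0,0,0],0],[[0,0,0],0]]'

```text
time_s: 14.75
tool_pos: [0.4737, -0.2759, 0.0291]
tool_rot: [180.0, 0.0, 139.8]
force: [0.5, -0.5, -0.9]
grip_width: 0.0513
grasp_force: 15.0
```

Call:
arm_command --series '[[[0,0,1],0],[[0,0,2],0],[[0,0,2],0],[[0,0,2],0],[[0,0,2],0]]'

```text
time_s: 15.25
tool_pos: [0.4734, -0.2758, 0.0265]
tool_rot: [180.0, -0.0, 139.8]
force: [-0.0, 0.3, -1.0]
grip_width: 0.051
grasp_force: 15.0
```

Call:
arm_command --series '[[[0,0,0],0],[[0,0,0],0],[[0,0,0],0],[[0,0,0],0],[[0,0,0],0]]' --grip -0.7

```text
time_s: 15.75
tool_pos: [0.4734, -0.2758, 0.0266]
tool_rot: [180.0, 0.0, 139.9]
force: [-0.5, 0.5, -0.1]
grip_width: 0.0731
grasp_force: 0.0
```

Call:
arm_command --series '[[[0,0,-10],0],[[0,0,-40],0],[[0,0,-80],0],[[0,0,-125],0],[[0,0,-160],0]]'

```text
time_s: 16.25
tool_pos: [0.4737, -0.2765, 0.19]
tool_rot: [179.9, 0.1, 139.8]
force: [1.8, -0.7, -0.3]
grip_width: 0.0741
grasp_force: 0.0
```

```bash
python3 - <<'E'
from h import *
p,d,W=wrist("w4")
go(562.5,124,186,140)
E
```

```text
shift [193.9 362.7   9.5] turn -0.004 now [ 476.4 -278.2  195.5] [179.7   0.6 139.8] q7 82 t 16.3 w 74.0
```

View pics/w4.png

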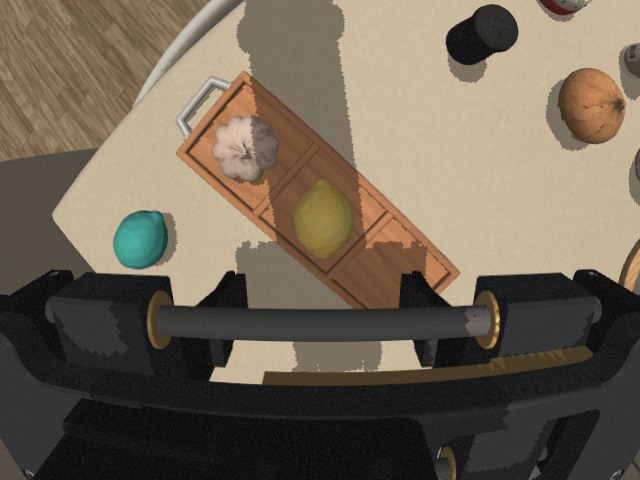

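Garlic (245,150) and lemon (323,218) lie in the right bays. Next is the jar.

Call:
arm_command --series '[[[5,10,0],0],[[17,33,0],0],[[31,60,0],0],[[47,90,0],0],[[63,121,0],0]]' --grip -1

```text
time_s: 16.8
tool_pos: [0.5025, -0.1407, 0.1855]
tool_rot: [-180.0, -0.1, 139.8]
force: [0.3, 0.6, 0.6]
grip_width: 0.0866
grasp_force: 0.0
```

Call:
arm_command --series '[[[13,25,0],0],[[26,49,0],0],[[38,73,0],0],[[51,97,0],0],[[63,121,0],0]]'

```text
time_s: 17.3
tool_pos: [0.5321, -0.0076, 0.1854]
tool_rot: [-179.9, -0.1, 139.9]
force: [-0.1, -0.3, -0.1]
grip_width: 0.0869
grasp_force: 0.0
```

Call:
arm_command --series '[[[16,31,0],0],[[32,61,0],0],[[46,88,0],0],[[56,108,0],0],[[63,121,0],0]]'

```text
time_s: 17.8
tool_pos: [0.5619, 0.1263, 0.1851]
tool_rot: [-179.9, -0.1, 140.0]
force: [-0.1, -0.3, 0.2]
grip_width: 0.087
grasp_force: 0.0
```

```bash
python3 - <<'E'
from h import *
p,d,W=wrist()
print("jar");fit(W,562,124,60,130,40)
print("timer");fit(W,442,78,20,80,45)
go(562.5,124,64,140)
E
```

```text
jar
3296 mid [561.5 125.   84.5] ext [38.1 38.  43. ] rect [562.1 124.3] [39.3 40.3] 51 axis 140 [100. 121.]
timer
3743 mid [444.4  78.7  40.7] ext [53.9 54.6 35.2] rect [443.6  78.3] [57.8 58.1] 6 axis 54 [206. 210.]
shift [ -3.1  -3.3 121.3] turn 0.002 now [562.2 128.5 185.3] [-1.800e+02 -1.000e-01  1.401e+02] q7 38 t 17.9 w 87.1
```

Call:
arm_command --series '[[[-2,-2,30],0],[[-2,-2,60],0],[[-2,-2,90],0],[[-2,-2,112],0],[[-2,-2,124],0]]'

```text
time_s: 18.35
tool_pos: [0.5613, 0.1191, 0.06]
tool_rot: [-179.8, -0.1, 139.8]
force: [0.1, 0.6, -0.7]
grip_width: 0.0869
grasp_force: 0.0
```

Call:
arm_command --series '[[[0,0,0],0],[[0,0,0],0],[[0,0,0],0],[[0,0,0],0],[[0,0,0],0]]' --grip 1 --grip_force 20

```text
time_s: 18.85
tool_pos: [0.5638, 0.1209, 0.0635]
tool_rot: [179.9, 0.0, 139.9]
force: [-0.0, 0.4, 0.2]
grip_width: 0.0547
grasp_force: 0.0
```

Call:
arm_command --series '[[[0,0,0],0],[[0,0,0],0],[[0,0,0],0],[[0,0,0],0],[[0,0,0],0]]'

```text
time_s: 19.35
tool_pos: [0.5635, 0.1209, 0.0629]
tool_rot: [180.0, 0.0, 139.9]
force: [0.5, -0.1, 2.7]
grip_width: 0.0403
grasp_force: 20.0
```

Call:
arm_command --series '[[[0,0,-10],0],[[0,0,-30],0],[[0,0,-60],0],[[0,0,-90],0],[[0,0,-105],0]]'

```text
time_s: 19.85
tool_pos: [0.5644, 0.1207, 0.1707]
tool_rot: [179.8, 0.1, 139.8]
force: [0.3, 0.1, 0.4]
grip_width: 0.0405
grasp_force: 20.0
```

```bash
python3 - <<'E'
from h import *
go(564.8,-264,166,140)
E
```

```text
shift [-248.5 -293.7    4.7] turn -0.003 now [564.4 120.7 170.7] [1.798e+02 1.000e-01 1.398e+02] q7 39 t 19.9 w 40.5
```

Call:
arm_command --series '[[[-7,-8,0],0],[[-22,-26,0],0],[[-41,-48,0],0],[[-62,-73,0],0],[[-83,-98,0],0]]'

```text
time_s: 20.35
tool_pos: [0.562, -0.0099, 0.1656]
tool_rot: [-179.9, -0.1, 139.8]
force: [-0.1, 0.3, -1.5]
grip_width: 0.0402
grasp_force: 20.0
```

Call:
arm_command --series '[[[-17,-20,0],0],[[-34,-40,0],0],[[-50,-59,0],0],[[-67,-79,0],0],[[-83,-98,0],0]]'

```text
time_s: 20.85
tool_pos: [0.562, -0.1382, 0.1655]
tool_rot: [-179.9, -0.1, 139.8]
force: [0.5, -0.0, -1.6]
grip_width: 0.0407
grasp_force: 20.0
```

Call:
arm_command --series '[[[-21,-25,0],0],[[-41,-48,0],0],[[-60,-71,0],0],[[-74,-88,0],0],[[-82,-97,0],0]]'

```text
time_s: 21.35
tool_pos: [0.5614, -0.2665, 0.1657]
tool_rot: [-179.8, -0.1, 139.6]
force: [0.0, 0.2, -1.2]
grip_width: 0.0401
grasp_force: 20.0
```

Call:
arm_command --series '[[[0,0,15],0],[[0,0,35],0],[[0,0,50],0],[[0,0,60],0],[[0,0,60],0]]'

```text
time_s: 21.85
tool_pos: [0.5628, -0.2616, 0.1052]
tool_rot: [-179.9, -0.2, 139.9]
force: [-0.6, -0.3, 0.1]
grip_width: 0.0406
grasp_force: 20.0
```

```bash
python3 - <<'E'
from h import *
p,d,W=wrist("w5")
go(564.8,-264,68,140)
E
```

```text
shift [-2.1 -0.5 38.6] turn -0.002 now [ 563.5 -262.3  106.6] [-1.800e+02 -1.000e-01  1.399e+02] q7 82 t 21.9 w 40.6
```

View pics/w5.png

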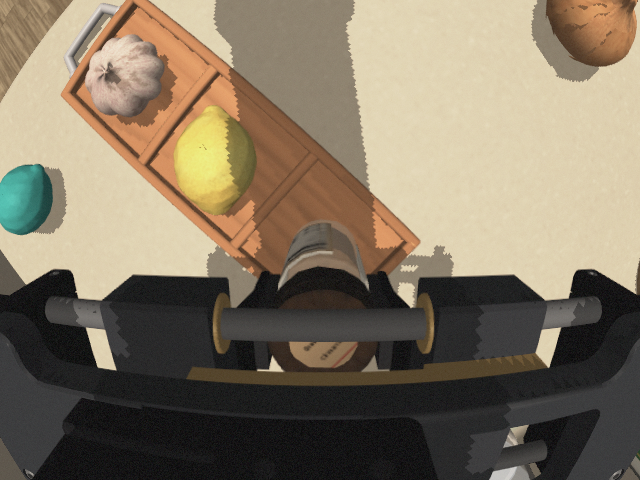

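The jar is held upright above the third bay (lower end near (335,240)); lowering.

Call:
arm_command --series '[[[-2,0,10],0],[[-2,0,20],0],[[-2,0,30],0],[[-2,0,35],0],[[-2,0,37],0]]'

```text
time_s: 22.4
tool_pos: [0.5648, -0.2643, 0.0695]
tool_rot: [-180.0, -0.1, 139.8]
force: [0.2, 0.1, -0.8]
grip_width: 0.0405
grasp_force: 20.0
```

Call:
arm_command --series '[[[0,0,0],0],[[0,0,0],0],[[0,0,0],0],[[0,0,0],0],[[0,0,0],0]]'

```text
time_s: 22.9
tool_pos: [0.5656, -0.2645, 0.0709]
tool_rot: [180.0, 0.0, 139.8]
force: [-0.4, -0.5, -0.4]
grip_width: 0.0401
grasp_force: 20.0
```

Call:
arm_command --series '[[[0,0,1],0],[[0,0,2],0],[[0,0,3],0],[[0,0,3],0],[[0,0,3],0]]'

```text
time_s: 23.4
tool_pos: [0.5655, -0.2645, 0.0679]
tool_rot: [180.0, 0.0, 139.8]
force: [-0.4, 0.9, 3.3]
grip_width: 0.0403
grasp_force: 20.0
```

Call:
arm_command --series '[[[0,0,0],0],[[0,0,0],0],[[0,0,0],0],[[0,0,0],0],[[0,0,0],0]]' --grip -0.7

```text
time_s: 23.9
tool_pos: [0.5654, -0.2645, 0.0674]
tool_rot: [-180.0, -0.0, 139.8]
force: [-0.2, 0.3, -0.2]
grip_width: 0.0702
grasp_force: 0.0
```

Call:
arm_command --series '[[[0,0,-10],0],[[0,0,-30],0],[[0,0,-60],0],[[0,0,-95],0],[[0,0,-120],0]]'

```text
time_s: 24.4
tool_pos: [0.566, -0.2651, 0.1908]
tool_rot: [179.9, 0.2, 139.8]
force: [-0.2, -0.7, 0.6]
grip_width: 0.0738
grasp_force: 0.0
```

Call:
arm_command --series '[[[10,6,0],0],[[30,17,0],0],[[55,32,0],0],[[80,46,0],0],[[105,61,0],0]]' --grip -1

```text
time_s: 24.9
tool_pos: [0.5233, -0.1487, 0.1871]
tool_rot: [-180.0, -0.1, 139.8]
force: [0.9, 0.4, -0.1]
grip_width: 0.0868
grasp_force: 0.0
```

Call:
arm_command --series '[[[21,12,0],0],[[42,24,0],0],[[63,37,0],0],[[84,49,0],0],[[105,61,0],0]]'

```text
time_s: 25.4
tool_pos: [0.4825, -0.0345, 0.1872]
tool_rot: [-180.0, -0.0, 139.9]
force: [0.5, 0.4, 0.3]
grip_width: 0.087
grasp_force: 0.0
```

Call:
arm_command --series '[[[26,15,0],0],[[52,30,0],0],[[76,44,0],0],[[95,55,0],0],[[105,61,0],0]]'

```text
time_s: 25.9
tool_pos: [0.4413, 0.0805, 0.1873]
tool_rot: [-180.0, -0.0, 140.0]
force: [0.3, -0.2, -0.2]
grip_width: 0.0871
grasp_force: 0.0
```

```bash
python3 - <<'E'
from h import *
p,d,W=wrist("w6")
print("timer");fit(W,443,78,20,80,45)
go(443.5,78.5,24,140)
E
```

```text
timer
3854 mid [440.4  78.2  40.7] ext [54.6 54.3 34.9] rect [440.7  77.9] [58.  58.4] 87 axis 141 [207. 213.]
shift [ -3.8  -0.9 163.3] turn 0.001 now [441.2  81.6 187.3] [ 1.800e+02 -1.000e-01  1.401e+02] q7 35 t 25.9 w 87.0
```

View pics/w6.png

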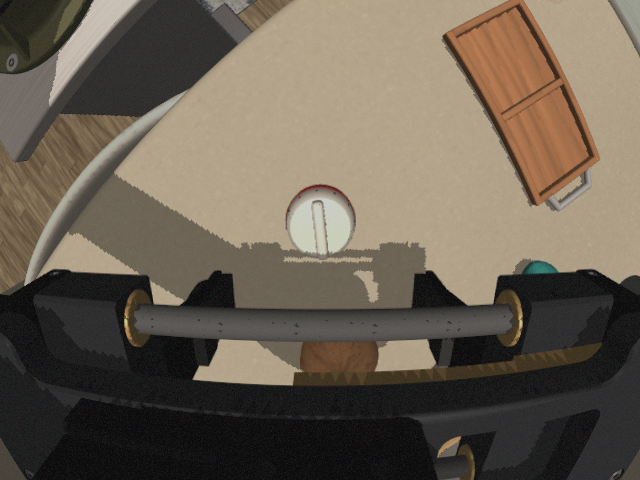

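The timer is at (320,220), fingers either side of it; the onion sits clear below the gripper.

Call:
arm_command --series '[[[-1,-1,40],0],[[-1,-1,80],0],[[-1,-1,120],0],[[-1,-1,150],0],[[-1,-1,165],0]]'

```text
time_s: 26.45
tool_pos: [0.4408, 0.0753, 0.0197]
tool_rot: [-179.7, -0.1, 139.8]
force: [-0.3, -0.4, -0.1]
grip_width: 0.0876
grasp_force: 0.0
```

Call:
arm_command --series '[[[0,0,0],0],[[0,0,0],0],[[0,0,0],0],[[0,0,0],0],[[0,0,0],0]]' --grip 1 --grip_force 20

```text
time_s: 26.95
tool_pos: [0.4436, 0.0771, 0.0237]
tool_rot: [179.9, 0.1, 139.9]
force: [-0.5, -2.1, 3.6]
grip_width: 0.0599
grasp_force: 20.1
```

Call:
arm_command --series '[[[0,0,0],0],[[0,0,0],0],[[0,0,0],0],[[0,0,0],0],[[0,0,0],0]]'

```text
time_s: 27.45
tool_pos: [0.4436, 0.0771, 0.0236]
tool_rot: [179.9, 0.1, 139.9]
force: [-1.8, -0.8, 6.9]
grip_width: 0.0598
grasp_force: 20.1
```

Call:
arm_command --series '[[[0,0,-10],0],[[0,0,-30],0],[[0,0,-60],0],[[0,0,-80],0],[[0,0,-90],0]]'

```text
time_s: 27.95
tool_pos: [0.4438, 0.0775, 0.1149]
tool_rot: [179.8, 0.1, 139.9]
force: [1.2, 0.3, -1.0]
grip_width: 0.0595
grasp_force: 20.0
```

```bash
python3 - <<'E'
from h import *
go(527.7,311.4,110,140)
E
```

```text
shift [ 86.7 232.9   4.9] turn -0.003 now [443.8  77.5 114.9] [1.798e+02 1.000e-01 1.399e+02] q7 36 t 27.9 w 59.5
```

Call:
arm_command --series '[[[4,10,0],0],[[12,32,0],0],[[22,60,0],0],[[33,89,0],0],[[44,118,0],0]]'

```text
time_s: 28.45
tool_pos: [0.4845, 0.1974, 0.1109]
tool_rot: [-179.9, -0.1, 139.9]
force: [-0.3, -0.2, -1.1]
grip_width: 0.0597
grasp_force: 20.0
```

Call:
arm_command --series '[[[11,29,0],0],[[22,58,0],0],[[32,86,0],0],[[39,105,0],0],[[43,115,0],0]]'

```text
time_s: 28.95
tool_pos: [0.5253, 0.3141, 0.1104]
tool_rot: [-179.9, -0.1, 140.0]
force: [-0.7, -0.1, -2.1]
grip_width: 0.06
grasp_force: 20.0
```

Call:
arm_command --series '[[[0,0,15],0],[[0,0,30],0],[[0,0,40],0],[[0,0,40],0],[[0,0,40],0]]'

```text
time_s: 29.45
tool_pos: [0.5263, 0.3103, 0.0722]
tool_rot: [-180.0, -0.0, 139.8]
force: [-0.3, 0.4, -1.6]
grip_width: 0.0596
grasp_force: 20.0
```

```bash
python3 - <<'E'
from h import *
p,d,W=wrist("w7")
h=cv2.cvtColor(p,cv2.COLOR_BGR2HSV);m=cv2.inRange(h,(5,120,40),(18,255,255))>0
P=W[m&(np.abs(W[...,2]-.008)<.012)]*1000
P=P[(P[:,1]>230)&(P[:,0]>350)&(P[:,0]<620)];r=cv2.minAreaRect(P[:,:2].astype(np.float32));print(np.round(r[0]),np.round(cv2.boxPoints(r)).tolist(),np.round(r[1]))
go(527.7,311.4,28.6,140)
E
```

```text
[481. 315.] [[381.0, 276.0], [570.0, 255.0], [581.0, 353.0], [392.0, 375.0]] [ 99. 191.]
shift [-0.3  1.  44.3] turn -0.003 now [526.8 310.8  72.9] [180.    0.  139.8] q7 19 t 29.5 w 60.0
```

View pics/w7.png

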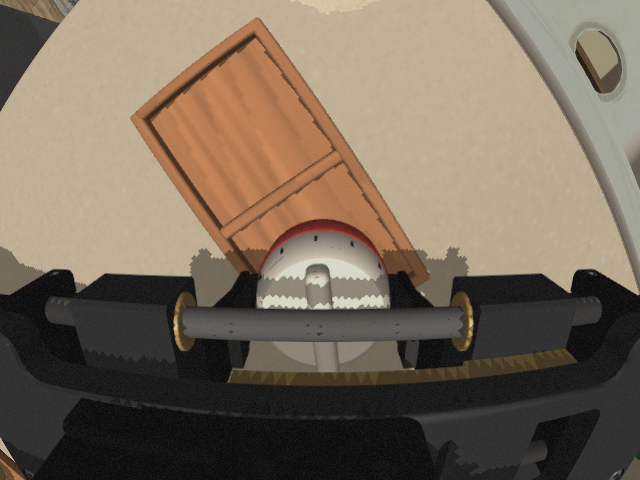

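The timer is held over the handle bay, with the empty second bay at (240,130). Lowering.

Call:
arm_command --series '[[[0,0,12],0],[[0,0,24],0],[[0,0,34],0],[[0,0,40],0],[[0,0,42],0]]'

```text
time_s: 30.0
tool_pos: [0.5258, 0.3108, 0.0292]
tool_rot: [-179.9, -0.0, 139.9]
force: [-1.1, 0.4, -1.6]
grip_width: 0.0594
grasp_force: 20.0
```

Call:
arm_command --series '[[[0,0,0],0],[[0,0,0],0],[[0,0,0],0],[[0,0,0],0],[[0,0,0],0]]'

```text
time_s: 30.5
tool_pos: [0.5267, 0.3114, 0.0309]
tool_rot: [180.0, 0.0, 139.8]
force: [0.1, 0.5, -1.5]
grip_width: 0.0595
grasp_force: 20.0
```

Call:
arm_command --series '[[[0,0,1],0],[[0,0,2],0],[[0,0,2],0],[[0,0,2],0],[[0,0,2],0]]'

```text
time_s: 31.0
tool_pos: [0.5266, 0.3114, 0.0288]
tool_rot: [180.0, 0.0, 139.9]
force: [-1.1, -0.5, 1.5]
grip_width: 0.0597
grasp_force: 20.0
```

Call:
arm_command --series '[[[0,0,0],0],[[0,0,0],0],[[0,0,0],0],[[0,0,0],0],[[0,0,0],0]]' --grip -0.8

```text
time_s: 31.5
tool_pos: [0.5265, 0.3113, 0.0285]
tool_rot: [180.0, 0.0, 139.8]
force: [-1.3, 0.2, 0.1]
grip_width: 0.0778
grasp_force: 0.0
```

Call:
arm_command --series '[[[0,0,-10],0],[[0,0,-35],0],[[0,0,-70],0],[[0,0,-110],0],[[0,0,-140],0]]'

```text
time_s: 32.0
tool_pos: [0.5273, 0.3116, 0.1722]
tool_rot: [179.8, 0.1, 139.8]
force: [0.2, 0.2, 0.9]
grip_width: 0.0784
grasp_force: 0.0
```

Call:
arm_command --series '[[[-5,-10,0],0],[[-15,-30,0],0],[[-28,-56,0],0],[[-42,-85,0],0],[[-57,-115,0],0]]' --grip -1

```text
time_s: 32.5
tool_pos: [0.4951, 0.1853, 0.1684]
tool_rot: [-180.0, -0.0, 139.9]
force: [-0.0, -0.5, 0.5]
grip_width: 0.0872
grasp_force: 0.0
```

Call:
arm_command --series '[[[-11,-23,0],0],[[-23,-46,0],0],[[-34,-69,0],0],[[-46,-92,0],0],[[-57,-115,0],0]]'

```text
time_s: 33.0
tool_pos: [0.4646, 0.0606, 0.1685]
tool_rot: [180.0, -0.0, 139.8]
force: [0.3, -0.5, 0.1]
grip_width: 0.0868
grasp_force: 0.0
```

Call:
arm_command --series '[[[-14,-28,0],0],[[-28,-56,0],0],[[-41,-83,0],0],[[-51,-103,0],0],[[-57,-115,0],0]]'

```text
time_s: 33.5
tool_pos: [0.4338, -0.0647, 0.1685]
tool_rot: [180.0, -0.0, 139.7]
force: [-0.1, -0.0, -1.4]
grip_width: 0.0871
grasp_force: 0.0
```

```bash
python3 - <<'E'
from h import *
p,d,W=wrist("w8")
fit(W,435,-63,25,90,40)
go(435,-63,29,140)
E
```

```text
2886 mid [433.6 -64.   51.7] ext [37.5 37.2 49.8] rect [434.4 -64.4] [39.4 39.9] 59 axis 141 [ 97. 112.]
shift [  1.    3.2 139.6] turn -0.007 now [433.6 -66.1 168.6] [-180.     0.   139.6] q7 52 t 33.5 w 87.1
```

View pics/w8.png

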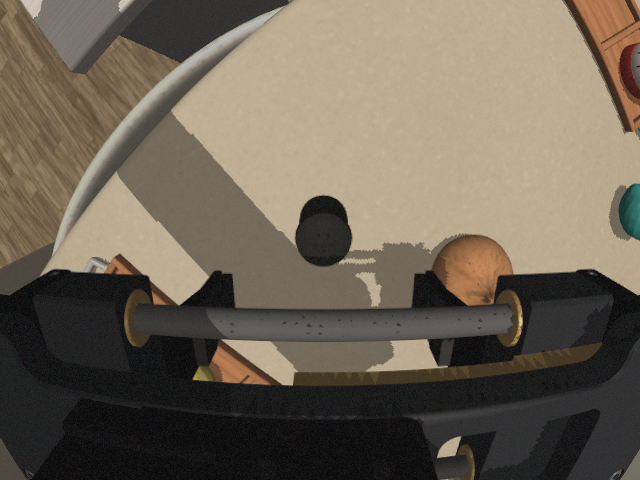

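Pot at (324,232) between the fingers; the onion at (473,272) is outside the right finger.

Call:
arm_command --series '[[[0,0,35],0],[[0,0,70],0],[[0,0,105],0],[[0,0,128],0],[[0,0,139],0]]'

```text
time_s: 34.05
tool_pos: [0.4331, -0.0617, 0.0274]
tool_rot: [-179.9, -0.2, 139.9]
force: [0.8, -0.2, 0.5]
grip_width: 0.087
grasp_force: 0.0
```

Call:
arm_command --series '[[[0,0,0],0],[[0,0,0],0],[[0,0,0],0],[[0,0,0],0],[[0,0,0],0]]' --grip 1 --grip_force 20

```text
time_s: 34.55
tool_pos: [0.4354, -0.0626, 0.0304]
tool_rot: [179.9, 0.1, 139.8]
force: [-0.0, -0.5, -1.0]
grip_width: 0.055
grasp_force: 0.0
```

Call:
arm_command --series '[[[0,0,0],0],[[0,0,0],0],[[0,0,0],0],[[0,0,0],0],[[0,0,0],0]]'

```text
time_s: 35.05
tool_pos: [0.4346, -0.063, 0.0298]
tool_rot: [-180.0, -0.0, 139.8]
force: [-2.8, -2.0, 5.8]
grip_width: 0.0399
grasp_force: 20.1
```

Call:
arm_command --series '[[[0,0,-10],0],[[0,0,-30],0],[[0,0,-60],0],[[0,0,-80],0],[[0,0,-90],0]]'

```text
time_s: 35.55
tool_pos: [0.4359, -0.0624, 0.1216]
tool_rot: [179.8, 0.1, 139.9]
force: [0.4, 0.3, -1.5]
grip_width: 0.0402
grasp_force: 20.0
```

```bash
python3 - <<'E'
from h import *
go(435.5,320,120,140)
E
```

```text
shift [246.9 292.1   1.6] turn -0.003 now [435.9 -62.4 121.6] [1.798e+02 1.000e-01 1.399e+02] q7 53 t 35.5 w 40.2
```

Call:
arm_command --series '[[[6,9,0],0],[[18,28,0],0],[[35,53,0],0],[[53,80,0],0],[[71,107,0],0]]'

```text
time_s: 36.05
tool_pos: [0.4483, 0.0668, 0.1181]
tool_rot: [-179.9, -0.1, 139.9]
force: [-0.3, 0.7, -1.1]
grip_width: 0.0404
grasp_force: 20.0
```

Call:
arm_command --series '[[[16,19,0],0],[[33,39,0],0],[[49,58,0],0],[[66,78,0],0],[[82,97,0],0]]'

```text
time_s: 36.55
tool_pos: [0.4477, 0.1938, 0.1178]
tool_rot: [-179.9, -0.1, 139.9]
force: [0.1, 0.2, -1.3]
grip_width: 0.0402
grasp_force: 20.0
```

Call:
arm_command --series '[[[23,22,0],0],[[46,43,0],0],[[68,64,0],0],[[84,79,0],0],[[94,88,0],0]]'

```text
time_s: 37.05
tool_pos: [0.432, 0.3222, 0.1177]
tool_rot: [-179.9, -0.1, 140.0]
force: [-0.4, -0.7, -1.4]
grip_width: 0.0398
grasp_force: 20.0
```

Call:
arm_command --series '[[[0,0,15],0],[[0,0,30],0],[[0,0,40],0],[[0,0,40],0],[[0,0,40],0]]'

```text
time_s: 37.55
tool_pos: [0.4341, 0.3195, 0.0794]
tool_rot: [-180.0, -0.0, 139.8]
force: [0.5, -0.4, -1.5]
grip_width: 0.0404
grasp_force: 20.0
```

```bash
python3 - <<'E'
from h import *
p,d,W=wrist("w9")
go(435.5,320,35,140)
E
```

```text
shift [-0.6  0.8 45. ] turn -0.003 now [434.5 319.8  80. ] [180.    0.  139.8] q7 12 t 37.6 w 40.2
```

View pics/w9.png

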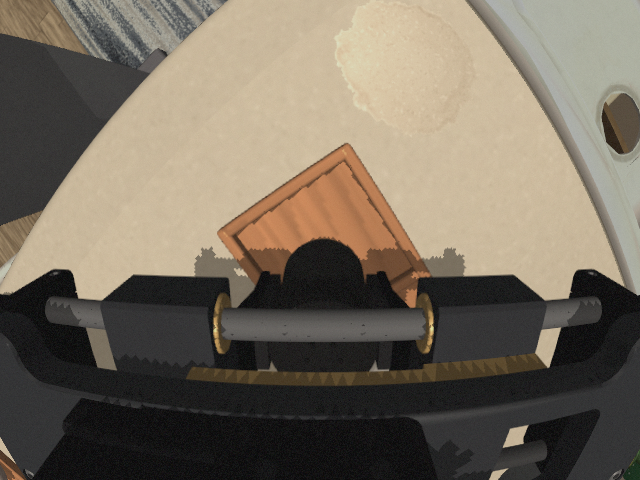

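The pot (325,270) is over the free bay.

Call:
arm_command --series '[[[0,0,12],0],[[0,0,24],0],[[0,0,35],0],[[0,0,41],0],[[0,0,43],0]]'

```text
time_s: 38.1
tool_pos: [0.4335, 0.3192, 0.0352]
tool_rot: [-179.9, -0.0, 139.8]
force: [-0.4, 0.8, -1.9]
grip_width: 0.04
grasp_force: 20.0
```

Call:
arm_command --series '[[[0,0,0],0],[[0,0,0],0],[[0,0,1],0],[[0,0,2],0],[[0,0,2],0]]'

```text
time_s: 38.6
tool_pos: [0.4345, 0.32, 0.0349]
tool_rot: [179.9, 0.0, 139.9]
force: [0.1, -0.4, -0.8]
grip_width: 0.0397
grasp_force: 20.0
```

Call:
arm_command --series '[[[0,0,0],0],[[0,0,0],0],[[0,0,0],0],[[0,0,0],0],[[0,0,0],0]]'

```text
time_s: 39.1
tool_pos: [0.4345, 0.3201, 0.0349]
tool_rot: [179.9, 0.0, 139.9]
force: [0.1, 0.6, 3.2]
grip_width: 0.04
grasp_force: 20.0
```

Call:
arm_command --series '[[[0,0,0],0],[[0,0,0],0],[[0,0,0],0],[[0,0,0],0],[[0,0,0],0]]' --grip -0.6

```text
time_s: 39.6
tool_pos: [0.4341, 0.3197, 0.0344]
tool_rot: [-180.0, -0.0, 139.8]
force: [0.6, 0.4, 0.6]
grip_width: 0.0675
grasp_force: 0.0
```

Call:
arm_command --series '[[[0,0,-10],0],[[0,0,-35],0],[[0,0,-75],0],[[0,0,-120],0],[[0,0,-160],0]]'

```text
time_s: 40.1
tool_pos: [0.4344, 0.3198, 0.1976]
tool_rot: [179.9, 0.0, 139.8]
force: [1.4, 1.5, 0.3]
grip_width: 0.0695
grasp_force: 0.0
```

Call:
arm_command --series '[[[-25,-29,0],0],[[-50,-58,0],0],[[-75,-87,0],0],[[-95,-110,0],0],[[-110,-128,0],0]]'

```text
time_s: 40.6
tool_pos: [0.4359, 0.1487, 0.1955]
tool_rot: [179.9, 0.0, 139.7]
force: [0.8, 0.2, 0.1]
grip_width: 0.0694
grasp_force: 0.0
```

```bash
python3 - <<'E'
from h import *
p,d=viewer.read_camera("top");q,_=viewer.read_camera("side")
cv2.imwrite("pics/end.png",np.hstack([cv2.resize(p[150:350,140:480],(800,470))[:, :].copy()]))
r=cv2.resize(q[90:450,230:450],(366,600));cv2.imwrite("pics/end2.png",r)
W=cloud("top",p,d)
for nm,a in dict(jar=(565,-264,85,130),timer=(527,311,25,90),pot=(435,320,25,90),garlic=(382,-286,25,90),lemon=(473,-275,25,90),onion=(554,8,20,90,55),tub=(680,79,20,90)).items():print(nm,end=" ");fit(W,*a)
print(env.get_obs()["time_s"])
E
```

```text
jar 246 mid [ 562.7 -260.2  102.8] ext [37.2 37.9 27.6] rect [ 562.6 -260.5] [38.4 39.3] 5 axis 132 [105. 116.]
timer 102 mid [543.9 315.7  50.1] ext [21.6 42.9 36.4] rect [544.  316.7] [21.5 45.4] 1 axis 105 [ 26. 146.]
pot 70 mid [432.3 328.8  79. ] ext [31.2 17.5 14.4] rect [431.5 330.2] [33.3 15.3] 11 axis -160 [16. 80.]
garlic 395 mid [ 383.9 -284.7   45.1] ext [52.4 50.9 32.9] rect [ 384. -284.] [53.9 55.7] 84 axis -166 [184. 200.]
lemon 420 mid [ 474.9 -274.5   44.8] ext [55.6 51.3 29.6] rect [ 475.3 -274.8] [56.3 54.3] 1 axis 143 [162. 263.]
onion 718 mid [554.3   7.3  55.7] ext [72.2 70.2 46. ] rect [554.6   6.2] [74.9 73.4] 1 axis 148 [350. 366.]
tub 662 mid [680.7  79.4  52.6] ext [65.7 72.3 47.4] rect [680.6  76. ] [72.6 69.8] 64 axis 106 [312. 360.]
40.7
```

View pics/end.png

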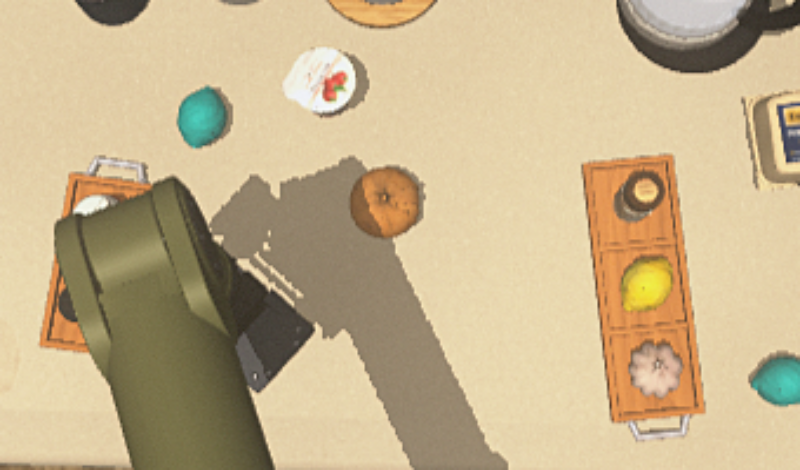

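View pics/end2.png

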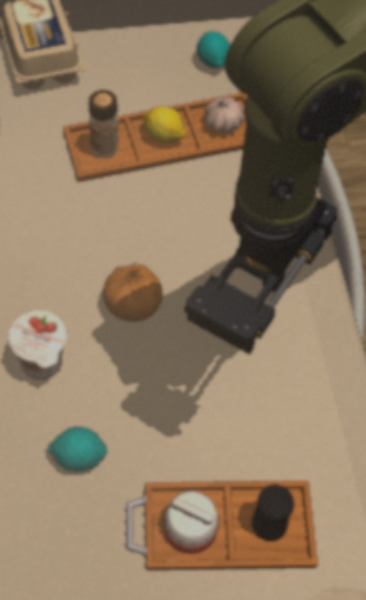

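Both trays are filled as asked. From the handle, the long tray holds garlic (655,368), lemon (648,284) and jar (640,195). The side view shows the timer (192,520) next to the short tray's handle and the pot (273,512) in the other bay, both upright. The onion and tub have not moved.

```bash
python3 -c "
from cell import env
print(env.sign_off())"
```

```text
the job is handed in; nothing more can be done
None
```

I packed both kits as asked and handed the job in at about 41 s; the last camera views showed every item in its bay, with the onion and yogurt tub where they stood.

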